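# Load the stone tumbler and set its cap nut

## Task

Load the stone tumbler: tip its swinging pot over by the side handle so that all three stones drop into the ring bowl, then swing the pot back fully upright. Then screw the knurled cap nut in the middle of the bowl down clockwise until it bottoms out on its shoulder, and back it off a quarter turn so that the bowl can float. Finish while still gripping the nut there, so that it cannot creep; do not let go.

Things in the scene. Friction and masses are not known exactly. Their poses are not given: they have to be found in the camera images.
- tumbler: Stone tumbler fixed on a 90 mm high plywood riser: round base, open grey ring bowl (outer diameter 180 mm, inner 170, floor 39, rim 82 mm above the riser) with a central post that carries the cap nut; beside it two posts carry a tipping pot. Origin: on the riser under the middle of the bowl; z up; +y points from bowl to pot; -x is the side of the pot's handle. Turned by 0.1 to 0.42 rad.
- bowl_floor (a point): Middle of the bowl's floor, tumbler frame (0, 0, 39) mm.
- pot (a joint): Swing of the aluminium pot (round, open, mouth 76 mm outside, 62 mm deep) about a level axis along tumbler x through its pouring lip. 0 = upright at its stop (the start); grows as it tips towards the bowl, stop at 2.35 rad. The pivot is stiff (0.25 N m): it stays where it is left. The last stones may slide out only when it is tipped nearly to the stop.
- pot_axis (a point): Point on the tipping axis, at the pouring lip: tumbler frame (0, 65, 150) mm.
- pot_handle (a point): Middle of the pot's handle: wooden bar, 12 mm diameter, 42 mm long, parallel to the tipping axis, free at its -x end, on a crank 85 mm from the axis. Pot upright: tumbler frame (-84, 149, 164) mm. As the pot tips it goes up and over towards the bowl (top at z 235) and ends at (-84, -4, 200) mm. The bar can turn between loosely closed fingers.
- cap: Brass knurled cap nut, a round of 40 mm diameter and 28 mm height with a dark line on its top, on the post in the middle of the bowl, already started on the thread. Origin: centre of its underside, at tumbler frame (0, 0, 108) mm when bottomed. z up.
- cap_grip (a point): Centre of the cap nut, 14 mm above its underside: tumbler frame (0, 0, 122) mm when bottomed, higher by 8 mm for each turn it is unscrewed. The upright pot's mouth (tumbler z 150) begins 65 mm away in tumbler +y.
- cap_turn (a joint): Turn of the cap nut in rad: 0 = bottomed out on its shoulder (hard stop); grows as it is unscrewed (anticlockwise from above). Starts 1.9 to 3.0 rad open. Friction 0.04 N m; stays where it is left.
- stone_0: Grey stone about 24 mm across and 20 mm high, lying in the pot at the start. Origin: middle of its underside.
- stone_1: Pale stone about 22 mm across and 19 mm high, in the pot at the start. Origin: middle of its underside.
- stone_2: Grey stone about 23 mm across and 19 mm high, in the pot at the start. Origin: middle of its underside.

How it is judged:
By the outcome, as a careful person would: the job done as asked, in the order asked, and still so for the second after the job is handed in, while the arm keeps its last pose, push and grip.
It also fails if it takes over 72 s, if anything falls off the work surface, if the arm or the gripper's body presses on something with over 40 N, if the wrist force passes 120 N, or if a joint passes its speed limit or range.

## Robot

A 6-joint arm with a two-finger parallel gripper is mounted at the origin on a cart in front of the work surface, level with it; the furniture and walls round the work are solid. World frame = base frame: x ahead of the robot, y to its left, z up, the work surface at z = 0. Lengths are in m, angles in rad, forces in N, time in s.
With the tool pointing down it reaches from about 0.35 to 0.975 m from the base axis. Payload 17.4 kg.
Tool frame: the origin (TCP) lies on the centre line of the jaws, within the pads' length; the fingertips stand 19 mm ahead of it and the grasp point (between the pads) is the TCP (tcp_to_tips is the distance from the TCP to the fingertips, in m); z points along the fingers, y is the line along which they close (so a half turn about z gives the same grasp; the last joint's range is limited). The gripper opens to 85 mm and grips with 20 to 120 N. Pads are 22 mm wide; open, the fingers measure 114 mm over their backs; the gripper's body (76 mm by 85 mm) begins 54 mm behind the grasp point. The pads swing forward as they close: fully open they stand 13 mm farther back than shut.
Start: joints at [-0.038, 0.116, 1.442, -0, 1.584, -0.038], TCP at [0.675, -0, 0.25] pointing down, gripper open.
Joint ranges: [-2.83, 2.83], [-0.83, 2.19], [0.07, 2.5], [-1.14, 4.28], [0.01, 3], [-2.97, 2.97]. Speed limits (rad/s): [1.89, 1.89, 2.22, 3.14, 3.14, 3.14].

## Interface

Orientations are given as a rotation vector (axis times angle).
In Python, from rig import state, snapshot, camera_model, finish_job, tcp_to_tips gives the robot as it stands.
- The arm moves only by the shell command python3 -m jog 'ROWS' [FORCE]. ROWS is JSON, a list of rows, each an object of numbers: "x", "y", "z": the shift along the tool's x, y, z in mm; "ax", "ay", "az": the turn, a rotation vector about the tool's x, y, z in degrees; "hand": the closure, from 0 (fully open) to 1 (shut). In form: [{"x": .., "y": .., "z": .., "ax": .., "ay": .., "az": .., "hand": ..}, ...]. A call has 1 to 12 rows; each row shifts and turns the commanded pose from where the row before left it, along the tool's axes as they then stand; what a row does not reach is not made up. A row lasts 1/8 s, in which the tool goes at most 62.5 mm and 10.7 degrees, less where a joint would pass 70% of its speed; a pose out of reach is approached as far as the arm can. A call with a gripper value outside its range is refused whole. The fingers move at their own pace and stop on an object; FORCE is the grip in N (left out, the last holds). Time passes only in rows, so rows that do not move let the fingers close. It gives the time, the measured TCP pose, the force, the opening and the grip force at its end, in the units of the state.
- state(): the state, without advancing time (a new reading comes with each control period).
- snapshot(name): name is "scene" or "side" or "wrist"; returns the picture (480x640x3 uint8, blue, green, red); there is no depth.
- camera_model(name): a dict with "fx", "fy", "cx", "cy" (pixels), "R" (3x3) and "t" (3): a world point X has camera coordinates R X + t; the wrist camera has in their place "tool_from_camera" (4x4, takes a point from camera to tool coordinates, whose origin is the TCP and whose axes are the flange's). Camera axes: x right, y down, z forward; pixel columns grow to the right and rows downward; lengths in m; the calibration is good to about 2 mm. A picture is of the moment at which its call begins: read the wrist's pose just before it. camera_model takes no time and is no camera call.
- finish_job(): hands the job in; it is judged then, once.
The state is a dict: "time_s": time; "joint_positions": joint angles; "joint_vel": joint speeds; "joint_efforts": joint torques, N m; "position": TCP position; "tcp_rot": TCP orientation; "ft_force": force on the tool from outside, world axes, zero at the start; "torque": the same for the moment, N m; "finger_gap": finger opening in m; "gripper_force": force on a finger pad.
Only numpy, scipy, OpenCV 4.12 (cv2) and the standard library are available. Lean on these libraries where they do the work, as an engineer would, in place of code of your own. Each camera call takes 0.05 s, during which the arm holds its last target. There are 200 camera calls.

## Working session

There is one attempt and no reset: what is moved stays moved. The work goes in short steps, Python scripts to look and compute and a shell command to move; the robot and the scene stay as the last step left them, time stands still between calls to the robot, and variables do not carry over. Pictures are saved under pics/ and viewed, at most 10 in all, crops included, and the job is handed in when it is done.

```bash
mkdir -p pics; ls
python3 - <<'E'
from rig import *
import cv2,numpy as np
s=state();print(s['time_s'],s['position'],s['tcp_rot'],s['finger_gap'],tcp_to_tips)
a=snapshot("scene");b=snapshot("side")
cv2.imwrite("pics/scene.png",a);cv2.imwrite("pics/side.png",b)
for n in("scene","side","wrist"):
  m=camera_model(n);print(n,{k:np.round(v,4).tolist() for k,v in m.items()})
E
```

```text
pics
0.0 [6.74828921e-01 6.71995024e-06 2.49550911e-01] [-2.22083692e+00 -2.22081865e+00  1.24114246e-03] 0.08524159575125045 0.019
scene {'fx': 603.392, 'fy': 603.392, 'cx': 329.9964, 'cy': 235.8649, 'R': [[0.8821, -0.471, -0.0011], [-0.199, -0.3707, -0.9072], [0.4269, 0.8005, -0.4208]], 't': [-0.2733, 0.3805, 0.5608]}
side {'fx': 589.8528, 'fy': 589.8528, 'cx': 314.0186, 'cy': 247.9176, 'R': [[0.9385, -0.3449, 0.0154], [-0.1342, -0.4057, -0.9041], [0.3181, 0.8464, -0.4271]], 't': [-0.3652, 0.3599, 0.6087]}
wrist {'fx': 424.6975, 'fy': 424.6975, 'cx': 318.1275, 'cy': 243.1337, 'tool_from_camera': [[0.0002, -0.9606, -0.2779, 0.0701], [1.0, 0.0, 0.0007, -0.0006], [-0.0007, -0.2779, 0.9606, -0.1242], [0.0, 0.0, 0.0, 1.0]]}
```

View pics/scene.png

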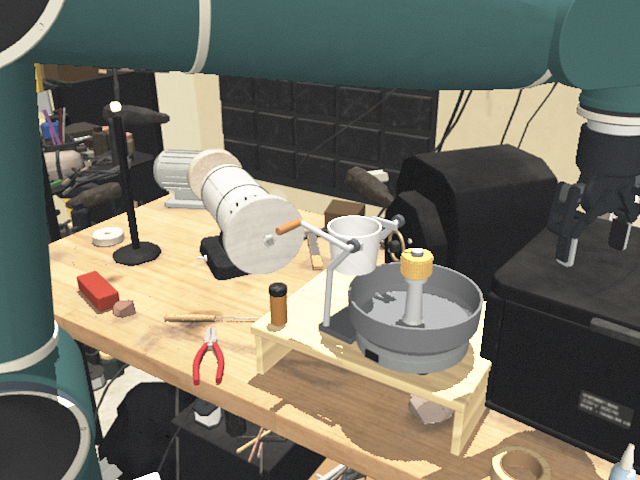

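View pics/side.png

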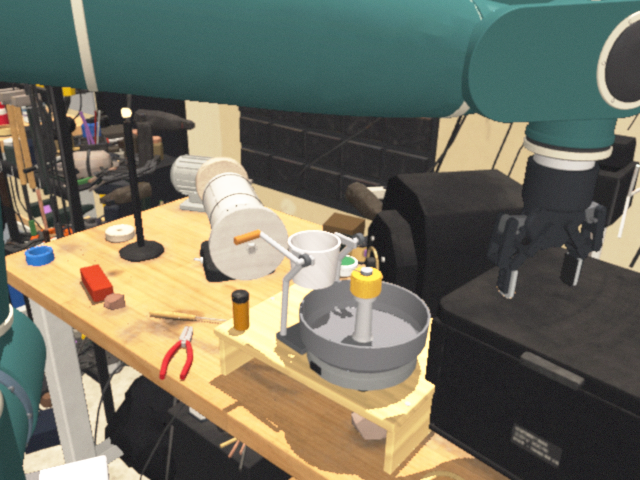

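The scene picture shows the cap at about (416,264), the bowl rim centre near (415,300), the pot at (355,240) and the wooden handle at (289,227). In the side picture the cap is at (366,284), the pot at (313,255) and the handle at (247,237).

```bash
cat > h.py <<'E'
import numpy as np,cv2
from rig import *
def ray(n,u,v):
    m=camera_model(n);R=np.array(m['R']);t=np.array(m['t'])
    return -R.T@t, R.T@np.array([(u-m['cx'])/m['fx'],(v-m['cy'])/m['fy'],1])
def plane(n,u,v,z):
    c,d=ray(n,u,v);return c+d*(z-c[2])/d[2]
def tri(r1,r2):
    A=[];b=[]
    for c,d in(r1,r2):
        d=d/np.linalg.norm(d);P=np.eye(3)-np.outer(d,d);A.append(P);b.append(P@c)
    return np.linalg.lstsq(np.vstack(A),np.hstack(b),rcond=None)[0]
def proj(n,X):
    m=camera_model(n);p=np.array(m['R'])@X+np.array(m['t']);return np.array([p[0]/p[2]*m['fx']+m['cx'],p[1]/p[2]*m['fy']+m['cy']])
def blob(img,lo,hi,box):
    x0,y0,x1,y1=box
    m=cv2.inRange(cv2.cvtColor(img,cv2.COLOR_BGR2HSV),np.array(lo),np.array(hi))
    k=np.zeros_like(m);k[y0:y1,x0:x1]=m[y0:y1,x0:x1]
    n,l,s,c=cv2.connectedComponentsWithStats(k);i=1+np.argmax(s[1:,4]);return (l==i),s[i],c[i]
E
python3 - <<'E'
from h import *
ims={n:cv2.imread(f"pics/{n}.png") for n in("scene","side")}
bx={'scene':((395,240,440,285),(270,212,306,242)),'side':((345,262,390,302),(230,225,265,250))}
C={};H={}
for n in ims:
    m,s,c=blob(ims[n],(15,90,90),(35,255,255),bx[n][0]);C[n]=(s[0]+s[2]/2-.5,s[1]+s[3]/2-.5);print(n,'cap',s,c)
    m,s,c=blob(ims[n],(5,110,60),(22,255,255),bx[n][1]);
    p=np.argwhere(m)[:,::-1].astype(np.float32);r=cv2.minAreaRect(p);H[n]=r[0];print('handle',s,c,r)
    cap=plane(n,*C[n],.2155);h=plane(n,*H[n],.254);d=h-cap
    print('cap',cap,'handle',h,'dist',np.hypot(*d[:2]),'expect',np.hypot(84,149),'yaw',np.arctan2(d[1],d[0])-np.arctan2(149,-84))
    # handle axis ends
    q=cv2.boxPoints(r); 
for X in(C,H):print('tri',tri(ray('scene',*X['scene']),ray('side',*X['side'])))
print(ray('scene',0,0)[0],ray('side',0,0)[0])
E
```

```text
scene cap [400 248  34  32 684] [415.67105263 266.36988304]
handle [276 219  25  16 195] [287.90769231 226.61538462] ((288.234130859375, 226.50730895996094), (7.68273401260376, 26.81972312927246), 65.224853515625)
cap [0.5073513  0.12904867 0.2155    ] handle [0.37395732 0.23768125 0.254     ] dist 0.17203194235235097 expect 171.04677722775136 yaw 0.37400715548399877
side cap [345 262  38  37 880] [365.72159091 282.40454545]
handle [234 230  26  15 203] [246.44827586 236.91133005] ((246.75003051757812, 236.75003051757812), (7.589465618133545, 27.51181411743164), 71.56504821777344)
cap [0.50532532 0.13358458 0.2155    ] handle [0.37222949 0.23599349 0.254     ] dist 0.16793476423335837 expect 171.04677722775136 yaw 0.4016260018410116
tri [0.49583611 0.11410295 0.22615261]
tri [0.37103575 0.23097511 0.25677967]
[ 0.07745587 -0.43652961  0.5808213 ] [ 0.19740632 -0.4951662   0.59093555]
```

```bash
python3 -m jog '[{"z":-50},{"z":-50},{"z":-40,"x":20,"y":-20},{"x":30,"y":-35,"z":-20},{"x":30,"y":-35,"z":-10},{"x":30,"y":-35,"z":-10},{"x":30,"y":-35},{"x":30,"y":-35},{"x":20,"y":-10},{}]'
python3 - <<'E'
from h import *
s=state();print(s['position'],s['tcp_rot'],s['ft_force'],s['joint_positions'])
im=snapshot("wrist");cv2.imwrite("pics/w1.png",im);np.savez("pics/w1.npz",p=s['position'],r=s['tcp_rot'])
E
```

```text
[ 6.74853590e-01 -2.10884079e-06  2.49619176e-01] [-2.22089382e+00 -2.22087094e+00  1.14432186e-03] [ 0.56747614 -0.08776598  0.23719098] [-3.77993275e-02  1.16470470e-01  1.44219030e+00  3.06802688e-06
  1.58400697e+00 -3.77889857e-02]$[0]: bad value
```

View pics/w1.png

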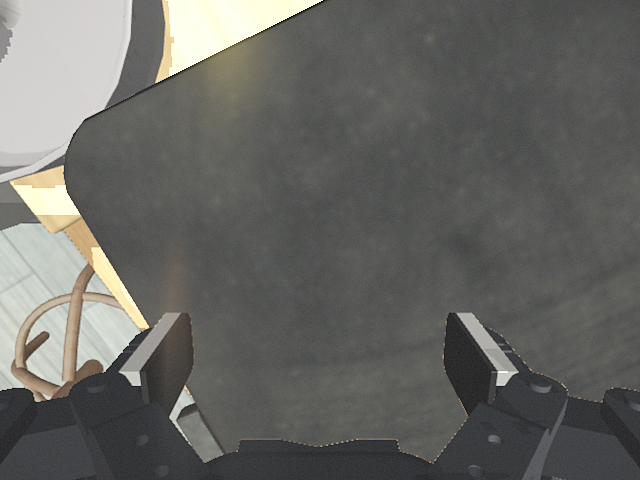

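The move was refused, so this picture shows only the black box, with a corner of the bowl at upper left. I expect every key is needed in each row.

```bash
python3 -m jog '[{"x":0,"y":0,"z":-50,"ax":0,"ay":0,"az":0,"hand":0},{"x":0,"y":0,"z":-50,"ax":0,"ay":0,"az":0,"hand":0},{"x":20,"y":-20,"z":-40,"ax":0,"ay":0,"az":0,"hand":0},{"x":30,"y":-35,"z":-20,"ax":0,"ay":0,"az":0,"hand":0},{"x":30,"y":-35,"z":-10,"ax":0,"ay":0,"az":0,"hand":0},{"x":30,"y":-35,"z":-10,"ax":0,"ay":0,"az":0,"hand":0},{"x":30,"y":-35,"z":0,"ax":0,"ay":0,"az":0,"hand":0},{"x":30,"y":-35,"z":0,"ax":0,"ay":0,"az":0,"hand":0},{"x":20,"y":-10,"z":0,"ax":0,"ay":0,"az":0,"hand":0},{"x":0,"y":0,"z":0,"ax":0,"ay":0,"az":0,"hand":0}]'
python3 - <<'E'
from h import *
s=state();print(s['position'],s['tcp_rot'],s['ft_force'],s['joint_positions'])
im=snapshot("wrist");cv2.imwrite("pics/w2.png",im);np.savez("pics/w2.npz",p=s['position'],r=s['tcp_rot'])
E
```

```text
time_s: 1.4
position: [0.4693, 0.1909, 0.4304]
tcp_rot: [2.219, 2.224, 0.001]
ft_force: [0.5, -0.4, 0.1]
finger_gap: 0.0854
gripper_force: 0.0
[0.46933644 0.19085635 0.43044251] [2.21906520e+00 2.22360666e+00 6.15484017e-04] [ 0.5065473  -0.35935092  0.09823101] [ 3.35855951e-01 -2.38720355e-01  1.49110969e+00  3.98111098e-05
  1.88878633e+00  3.33823933e-01]
```

View pics/w2.png

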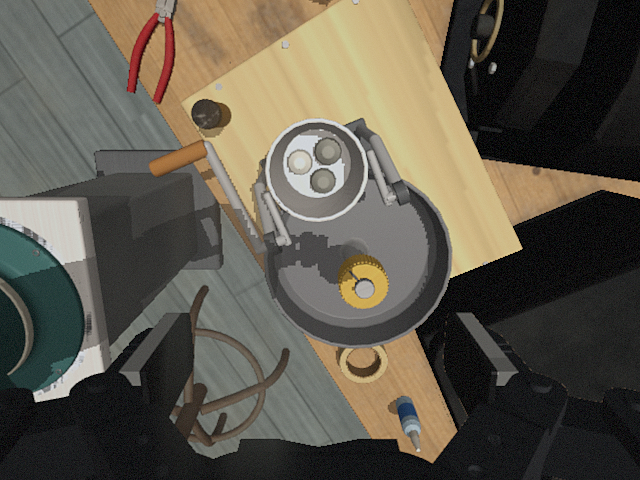

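The wrist picture shows the cap top at (363,282) with its dark line near (352,274), the pot mouth at (317,170) holding three stones, and the wooden bar at (178,158). The crank arm runs from (210,145) to (265,245).

```bash
cat >> h.py <<'E'
from scipy.spatial.transform import Rotation as Ro
def wray(u,v,p,r):
    m=camera_model('wrist');T=np.array(m['tool_from_camera']);R=Ro.from_rotvec(r).as_matrix()
    d=R@T[:3,:3]@np.array([(u-m['cx'])/m['fx'],(v-m['cy'])/m['fy'],1]);c=np.array(p)+R@T[:3,3];return c,d
def wplane(u,v,z,p,r):
    c,d=wray(u,v,p,r);return c+d*(z-c[2])/d[2]
def circ(P):
    P=np.array(P);A=np.c_[2*P[:,:2],np.ones(len(P))];s=np.linalg.lstsq(A,(P[:,:2]**2).sum(1),rcond=None)[0];return s[:2],np.sqrt(s[2]+s[:2]@s[:2])
E
python3 - <<'E'
from h import *
im=cv2.imread("pics/w2.png");z=np.load("pics/w2.npz");p,r=z['p'],z['r']
def ctr(m):
    c=max(cv2.findContours(m.astype(np.uint8),0,cv2.CHAIN_APPROX_NONE)[0],key=cv2.contourArea);return c[:,0]
m,s,c=blob(im,(15,90,90),(35,255,255),(320,235,405,325));print('cap blob',s)
P=[wplane(u,v,.2293,p,r) for u,v in cv2.convexHull(ctr(m))[:,0]];print('cap top circle',circ(P))
m,s,c=blob(im,(5,110,60),(22,255,255),(140,130,212,185))
rect=cv2.minAreaRect(ctr(m));print(rect);b=cv2.boxPoints(rect);W=np.array([wplane(u,v,.254,p,r)[:2] for u,v in b]);print('handle',W.mean(0),W)
# pot mouth: bright rim
g=cv2.cvtColor(im,cv2.COLOR_BGR2GRAY);hsv=cv2.cvtColor(im,cv2.COLOR_BGR2HSV)
E=cv2.Canny(g,60,150)
def rim(cx,cy,r0,r1,zz,thr):
    pts=[]
    for a in np.linspace(0,2*np.pi,120,endpoint=False):
        for rr in np.arange(r1,r0,-.5):
            u,v=cx+rr*np.cos(a),cy+rr*np.sin(a)
            if E[int(round(v)),int(round(u))]: pts.append(wplane(u,v,zz,p,r)[:2]);break
    pts=np.array(pts)
    for _ in range(8):
        c,R=circ(pts);e=abs(np.hypot(*(pts-c).T)-R);pts=pts[e<max(.0015,1.5*np.median(e))]
    return c,R,len(pts)
print('pot',rim(317,170,44,56,.240,0)); print('bowl',rim(359,262,80,100,.172,0))
E
```

```text
cap blob [ 338  254   51   55 1815]
cap top circle (array([0.50517246, 0.13410792]), np.float64(0.022503560466348473))
((182.9768829345703, 154.15028381347656), (64.47225189208984, 51.69944763183594), 8.746162414550781)
handle [0.37510655 0.23786195] [[0.34869774 0.22383772]
 [0.35783886 0.25847765]
 [0.4008271  0.25210656]
 [0.39306251 0.21702586]]
pot (array([0.46774502, 0.22485994]), np.float64(0.03797003456134251), 85)
bowl (array([0.5067634 , 0.12912619]), np.float64(0.09000096510916193), 62)
```

```bash
python3 -m jog '[{"x":0,"y":0,"z":0,"ax":0,"ay":0,"az":-10.2,"hand":0.3},{"x":0,"y":0,"z":0,"ax":0,"ay":0,"az":-10.2,"hand":0.3},{"x":0,"y":0,"z":0,"ax":0,"ay":0,"az":-10.2,"hand":0.3},{"x":0,"y":0,"z":0,"ax":0,"ay":0,"az":-10.2,"hand":0.3},{"x":0,"y":0,"z":0,"ax":0,"ay":0,"az":-10.2,"hand":0.3},{"x":0,"y":0,"z":0,"ax":0,"ay":0,"az":-10.2,"hand":0.3},{"x":0,"y":0,"z":0,"ax":0,"ay":0,"az":-10.2,"hand":0.3},{"x":0,"y":0,"z":0,"ax":0,"ay":0,"az":-10.2,"hand":0.3},{"x":0,"y":0,"z":0,"ax":0,"ay":0,"az":-10.2,"hand":0.3},{"x":0,"y":0,"z":0,"ax":0,"ay":0,"az":-10.2,"hand":0.3},{"x":0,"y":0,"z":0,"ax":0,"ay":0,"az":-10.2,"hand":0.3},{"x":0,"y":0,"z":0,"ax":0,"ay":0,"az":0,"hand":0.3}]'
cat >> h.py <<'E'
B=np.array([.5068,.1291,.09]);YAW=.387
RT=Ro.from_euler('z',YAW).as_matrix()
def T2W(q):return B+RT@(np.array(q)/1000)
def W2T(q):return RT.T@(np.array(q)-B)*1000
def delta(q,yaw=YAW+np.pi):  # tool-frame move to tumbler point q (mm), tool down with tool x at yaw
    s=state();R=Ro.from_rotvec(s['tcp_rot']);print('t',s['time_s'],'tcp(tumbler)',W2T(s['position']).round(1),'F',np.round(s['ft_force'],1),'M',np.round(s['torque'],2),'gap',round(s['finger_gap']*1000,1))
    c,n=np.cos(yaw),np.sin(yaw);G=Ro.from_matrix(np.array([[c,n,0],[n,-c,0],[0,0,-1]]).T.reshape(3,3).T)
    print('tool shift mm',((R.inv().as_matrix()@(T2W(q)-s['position']))*1000).round(1),'turn deg',np.degrees((R.inv()*G).as_rotvec()).round(2))
E
python3 - <<'E'
from h import *
delta((-88,149,224))
z=np.load("pics/w2.npz");print('bar seen at',W2T(wplane(178,158,.254,z['p'],z['r'])),'bottle',W2T(wplane(207,113,.15,z['p'],z['r'])),state()['joint_positions'])
E
```

```text
time_s: 2.95
position: [0.4706, 0.1893, 0.43]
tcp_rot: [0.602, -3.083, 0.0]
ft_force: [0.1, 0.9, 0.1]
finger_gap: 0.0597
gripper_force: 0.0
t 2.95 tcp(tumbler) [-10.8  69.4 340. ] F [0.1 0.9 0.1] M [-0.04  0.02  0.05] gap 59.7
tool shift mm [ 77.3  79.5 116.1] turn deg [-0.01 -0.03 -0.09]
bar seen at [-84.86876175 150.57570162 164.        ] bottle [-76.41857107 181.31700986  60.        ] [ 3.32146655e-01 -2.37063570e-01  1.49044111e+00 -1.38951142e-04
  1.88877584e+00 -1.62418616e+00]
```

```bash
python3 -m jog '[{"x":26,"y":26.5,"z":0,"ax":0,"ay":0,"az":0,"hand":0.3},{"x":26,"y":26.5,"z":0,"ax":0,"ay":0,"az":0,"hand":0.3},{"x":25.3,"y":26.5,"z":15,"ax":0,"ay":0,"az":0,"hand":0.3},{"x":0,"y":0,"z":40,"ax":0,"ay":0,"az":0,"hand":0.3},{"x":0,"y":0,"z":40,"ax":0,"ay":0,"az":0,"hand":0.3},{"x":0,"y":0,"z":21,"ax":0,"ay":0,"az":0,"hand":0.3},{"x":0,"y":0,"z":0,"ax":0,"ay":0,"az":0,"hand":0.3}]'
python3 - <<'E'
from h import *
s=state();delta((-88,149,164))
im=snapshot("wrist");cv2.imwrite("pics/w3.png",im);np.savez("pics/w3.npz",p=s['position'],r=s['tcp_rot'])
E
```

```text
time_s: 3.82
position: [0.3685, 0.2341, 0.3136]
tcp_rot: [0.601, -3.082, 0.001]
ft_force: [-0.2, -0.4, 0.6]
finger_gap: 0.0597
gripper_force: 0.0
t 3.825 tcp(tumbler) [-88.5 149.4 223.6] F [-0.2 -0.4  0.6] M [0.01 0.02 0.  ] gap 59.7
tool shift mm [-0.6 -0.4 59.6] turn deg [-0.01 -0.09 -0.12]
```

View pics/w3.png

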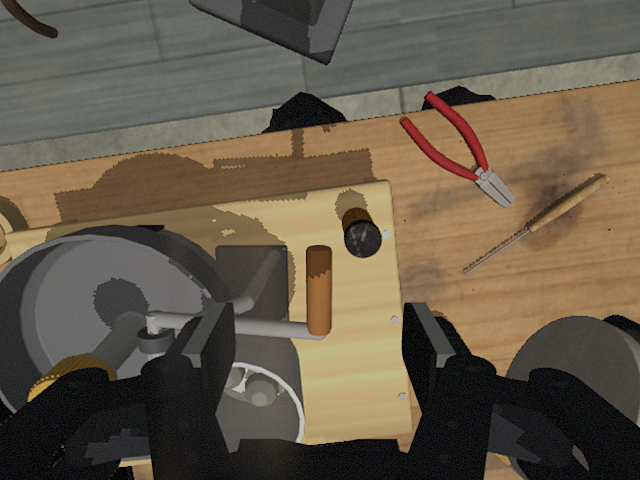

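Run:
```python
from h import *
for a,b in(((302,240),(284,245)),((268,272),(250,277)),((262,192),(243,200)),((265,233),(248,240))):
    X=tri(ray('scene',*a),ray('side',*b));print(X.round(3),W2T(X).round(0))
z=np.load("pics/w3.npz")
for zz in(50,120,200):print(zz,[W2T(wplane(u,v,.09+zz/1000,z['p'],z['r'])).round(0) for u,v in((505,375),(585,320))])
```

```text
[0.492 0.447 0.125] [106. 300.  35.]
[0.429 0.46  0.067] [ 53. 336. -23.]
[0.415 0.433 0.232] [ 30. 316. 142.]
[0.429 0.464 0.142] [ 54. 340.  52.]
50 [array([ 36., 298.,  50.]), array([-12., 354.,  50.])]
120 [array([-10., 263., 120.]), array([-47., 306., 120.])]
200 [array([-62., 223., 200.]), array([-86., 251., 200.])]
```

The bar at (319,290) is centred between the fingers, and the drum at lower right is well beyond the gripper's reach. I'll lower and grip.

```bash
python3 -m jog '[{"x":-0.5,"y":-0.4,"z":25,"ax":0,"ay":0,"az":0,"hand":0.3},{"x":0,"y":0,"z":25,"ax":0,"ay":0,"az":0,"hand":0.3},{"x":0,"y":0,"z":9.6,"ax":0,"ay":0,"az":0,"hand":0.3},{"x":0,"y":0,"z":0,"ax":0,"ay":0,"az":0,"hand":0.6},{"x":0,"y":0,"z":0,"ax":0,"ay":0,"az":0,"hand":0.9},{"x":0,"y":0,"z":0,"ax":0,"ay":0,"az":0,"hand":0.9},{"x":0,"y":0,"z":0,"ax":0,"ay":0,"az":0,"hand":0.9},{"x":0,"y":0,"z":0,"ax":0,"ay":0,"az":0,"hand":0.9}]' 25
python3 - <<'E'
from h import *
s=state();delta((-88,149,164));print(s['gripper_force'])
f=np.radians(np.linspace(9.46,144.1,31));y=np.cos(f)*85;z=-np.sin(f)*85
print([(round(a,1),round(b,1)) for a,b in zip(np.diff(y),np.diff(z))])
E
```

```text
time_s: 4.88
position: [0.3692, 0.2345, 0.2558]
tcp_rot: [-0.605, 3.081, 0.001]
ft_force: [-0.5, 2.1, 6.6]
finger_gap: 0.011
gripper_force: 24.9
t 4.875 tcp(tumbler) [-87.6 149.5 165.8] F [-0.5  2.1  6.6] M [0.37 0.17 0.03] gap 11.0
tool shift mm [ 0.4 -0.5  1.8] turn deg [0.03 0.1  0.04]
24.888772666454315
[(np.float64(-1.4), np.float64(-6.5)), (np.float64(-1.9), np.float64(-6.4)), (np.float64(-2.4), np.float64(-6.2)), (np.float64(-2.8), np.float64(-6.0)), (np.float64(-3.3), np.float64(-5.8)), (np.float64(-3.7), np.float64(-5.5)), (np.float64(-4.2), np.float64(-5.2)), (np.float64(-4.5), np.float64(-4.9)), (np.float64(-4.9), np.float64(-4.5)), (np.float64(-5.3), np.float64(-4.1)), (np.float64(-5.6), np.float64(-3.7)), (np.float64(-5.8), np.float64(-3.2)), (np.float64(-6.1), np.float64(-2.8)), (np.float64(-6.3), np.float64(-2.3)), (np.float64(-6.4), np.float64(-1.8)), (np.float64(-6.5), np.float64(-1.3)), (np.float64(-6.6), np.float64(-0.8)), (np.float64(-6.7), np.float64(-0.2)), (np.float64(-6.7), np.float64(0.3)), (np.float64(-6.6), np.float64(0.8)), (np.float64(-6.5), np.float64(1.3)), (np.float64(-6.4), np.float64(1.8)), (np.float64(-6.2), np.float64(2.3)), (np.float64(-6.0), np.float64(2.8)), (np.float64(-5.8), np.float64(3.3)), (np.float64(-5.5), np.float64(3.7)), (np.float64(-5.2), np.float64(4.1)), (np.float64(-4.9), np.float64(4.5)), (np.float64(-4.5), np.float64(4.9)), (np.float64(-4.1), np.float64(5.2))]
```

```bash
python3 -m jog '[{"x":0,"y":-1.4,"z":-6.5,"ax":0,"ay":0,"az":0,"hand":0.9},{"x":0,"y":-1.9,"z":-6.4,"ax":0,"ay":0,"az":0,"hand":0.9},{"x":0,"y":-2.4,"z":-6.2,"ax":0,"ay":0,"az":0,"hand":0.9},{"x":0,"y":-2.8,"z":-6.0,"ax":0,"ay":0,"az":0,"hand":0.9},{"x":0,"y":-3.3,"z":-5.8,"ax":0,"ay":0,"az":0,"hand":0.9},{"x":0,"y":-3.7,"z":-5.5,"ax":0,"ay":0,"az":0,"hand":0.9},{"x":0,"y":-4.2,"z":-5.2,"ax":0,"ay":0,"az":0,"hand":0.9},{"x":0,"y":-4.5,"z":-4.9,"ax":0,"ay":0,"az":0,"hand":0.9}]' 25
python3 - <<'E'
from h import *
s=state();delta((-88,119.6,212.5));print(s['gripper_force'],s['time_s'])
E
```

```text
time_s: 5.88
position: [0.3777, 0.2137, 0.3031]
tcp_rot: [-0.608, 3.081, 0.009]
ft_force: [-10.0, 21.1, 12.8]
finger_gap: 0.011
gripper_force: 25.0
t 5.875 tcp(tumbler) [-87.7 127.1 213.1] F [-10.   21.1  12.8] M [ 3.53  1.53 -0.01] gap 11.0
tool shift mm [ 0.3 -7.5  0.5] turn deg [0.3  0.14 0.16]
24.951378107070923 5.875
```

```bash
python3 -m jog '[{"x":0,"y":-3.9,"z":-5.3,"ax":0,"ay":0,"az":0,"hand":0.9},{"x":0,"y":-4.1,"z":-4.8,"ax":0,"ay":0,"az":0,"hand":0.9},{"x":0,"y":-5.6,"z":-3.7,"ax":0,"ay":0,"az":0,"hand":0.9}]' 22
python3 - <<'E'
from h import *
s=state();delta((-88,111.1,221.3));print(s['gripper_force'],s['time_s'],W2T(s['position'])[1:]-[65,150])
im=snapshot("side");cv2.imwrite("pics/s4.png",im[180:420,180:500])
E
```

```text
time_s: 6.25
position: [0.3831, 0.2004, 0.3166]
tcp_rot: [-0.607, 3.081, 0.006]
ft_force: [-6.1, 15.2, 10.6]
finger_gap: 0.011
gripper_force: 24.0
t 6.25 tcp(tumbler) [-87.7 112.7 226.6] F [-6.1 15.2 10.6] M [ 2.55  0.98 -0.01] gap 11.0
tool shift mm [ 0.4 -1.7  5.2] turn deg [0.19 0.13 0.12]
24.018685519695282 6.25 [47.73423738 76.55439669]
```

View pics/s4.png

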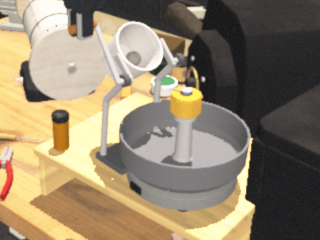

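The side crop shows the pot tipped about 50° with the bar still in the fingers. I'll carry on.

```bash
python3 -m jog '[{"x":0,"y":-4.8,"z":-3.2,"ax":0,"ay":0,"az":0,"hand":0.9},{"x":0,"y":-5.6,"z":-2.8,"ax":0,"ay":0,"az":0,"hand":0.9},{"x":0,"y":-6.3,"z":-2.3,"ax":0,"ay":0,"az":0,"hand":0.9},{"x":0,"y":-6.4,"z":-1.8,"ax":0,"ay":0,"az":0,"hand":0.9},{"x":0,"y":-6.5,"z":-1.3,"ax":0,"ay":0,"az":0,"hand":0.9},{"x":0,"y":-6.6,"z":-0.8,"ax":0,"ay":0,"az":0,"hand":0.9},{"x":0,"y":-6.7,"z":-0.2,"ax":0,"ay":0,"az":0,"hand":0.9}]'
python3 - <<'E'
from h import *
s=state();delta((-88,65,235));print(s['gripper_force'],s['time_s'],W2T(s['position'])[1:]-[65,150])
E
```

```text
time_s: 7.18
position: [0.3997, 0.16, 0.329]
tcp_rot: [-0.606, 3.08, 0.003]
ft_force: [1.4, 7.7, 5.3]
finger_gap: 0.0111
gripper_force: 23.9
t 7.175 tcp(tumbler) [-87.6  69.  239. ] F [1.4 7.7 5.3] M [ 1.25 -0.1   0.06] gap 11.1
tool shift mm [ 0.4 -4.   4. ] turn deg [0.07 0.16 0.07]
23.934912085533142 7.175 [ 4.00524748 89.01739698]
```

```bash
python3 -m jog '[{"x":0,"y":-6.7,"z":0.3,"ax":0,"ay":0,"az":0,"hand":0.9},{"x":0,"y":-6.6,"z":0.8,"ax":0,"ay":0,"az":0,"hand":0.9},{"x":0,"y":-6.5,"z":1.3,"ax":0,"ay":0,"az":0,"hand":0.9},{"x":0,"y":-6.4,"z":1.8,"ax":0,"ay":0,"az":0,"hand":0.9},{"x":0,"y":-6.2,"z":2.3,"ax":0,"ay":0,"az":0,"hand":0.9},{"x":0,"y":-6.0,"z":2.8,"ax":0,"ay":0,"az":0,"hand":0.9},{"x":0,"y":-5.8,"z":3.3,"ax":0,"ay":0,"az":0,"hand":0.9},{"x":0,"y":-5.5,"z":3.7,"ax":0,"ay":0,"az":0,"hand":0.9}]'
python3 - <<'E'
from h import *
s=state();delta((-88,15.8,218.5));print(s['gripper_force'],s['time_s'],W2T(s['position'])[1:]-[65,150])
E
```

```text
time_s: 8.18
position: [0.4185, 0.1137, 0.3118]
tcp_rot: [-0.605, 3.081, 0.001]
ft_force: [1.1, 5.0, 4.2]
finger_gap: 0.0108
gripper_force: 25.9
t 8.175 tcp(tumbler) [-87.6  19.  221.8] F [1.1 5.  4.2] M [ 1.01 -0.12  0.03] gap 10.8
tool shift mm [ 0.4 -3.2  3.3] turn deg [0.04 0.09 0.05]
25.94149947166443 8.175 [-45.97558875  71.76239573]
```

```bash
python3 -m jog '[{"x":0,"y":-5.2,"z":4.1,"ax":0,"ay":0,"az":0,"hand":0.9},{"x":0,"y":-4.9,"z":4.5,"ax":0,"ay":0,"az":0,"hand":0.9},{"x":0,"y":-4.5,"z":4.9,"ax":0,"ay":0,"az":0,"hand":0.9},{"x":0,"y":-4.1,"z":5.2,"ax":0,"ay":0,"az":0,"hand":0.9},{"x":0,"y":-2.5,"z":3.0,"ax":0,"ay":0,"az":0,"hand":0.9},{"x":0,"y":-2,"z":3.0,"ax":0,"ay":0,"az":0,"hand":0.9},{"x":0,"y":0,"z":0,"ax":0,"ay":0,"az":0,"hand":0.9},{"x":0,"y":0,"z":0,"ax":0,"ay":0,"az":0,"hand":0.9}]'
python3 - <<'E'
from h import *
s=state();delta((-88,-4,200));print(s['gripper_force'],s['time_s'],W2T(s['position'])[1:]-[65,150])
a=snapshot("wrist");b=snapshot("scene");cv2.imwrite("pics/w5.png",np.hstack([a[::2,::2],cv2.resize(b[180:420,260:500],(320,320))[:240]]) if 0 else np.hstack([cv2.resize(a,(400,300)),cv2.resize(b[180:405,240:540],(400,300))]))
E
```

```text
time_s: 9.18
position: [0.4271, 0.0928, 0.2878]
tcp_rot: [-0.606, 3.081, 0.003]
ft_force: [-2.3, 12.2, 12.8]
finger_gap: 0.0111
gripper_force: 27.9
t 9.175 tcp(tumbler) [-87.5  -3.5 197.8] F [-2.3 12.2 12.8] M [1.98 0.44 0.03] gap 11.1
tool shift mm [ 0.5 -0.5 -2.2] turn deg [0.09 0.13 0.08]
27.905714213848114 9.175 [-68.49398691  47.76846788]
```

View pics/w5.png

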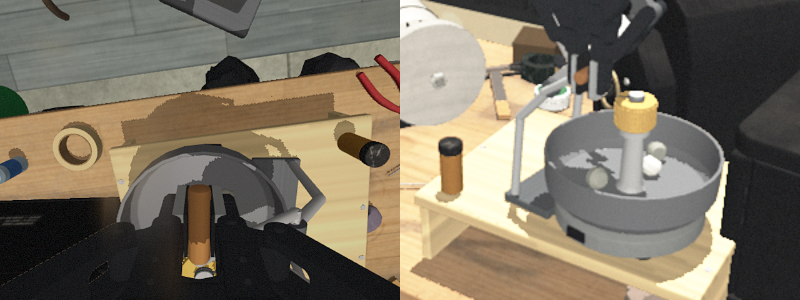

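The scene half shows all three stones in the bowl, at about (597,178), (652,165) and (657,150), and the force says the pot is against its stop. Now I swing it back.

```bash
python3 -m jog '[{"x":0,"y":4.5,"z":-6,"ax":0,"ay":0,"az":0,"hand":0.9},{"x":0,"y":4.1,"z":-5.2,"ax":0,"ay":0,"az":0,"hand":0.9},{"x":0,"y":4.5,"z":-4.9,"ax":0,"ay":0,"az":0,"hand":0.9},{"x":0,"y":4.9,"z":-4.5,"ax":0,"ay":0,"az":0,"hand":0.9},{"x":0,"y":5.2,"z":-4.1,"ax":0,"ay":0,"az":0,"hand":0.9},{"x":0,"y":5.5,"z":-3.7,"ax":0,"ay":0,"az":0,"hand":0.9},{"x":0,"y":5.8,"z":-3.3,"ax":0,"ay":0,"az":0,"hand":0.9},{"x":0,"y":6.0,"z":-2.8,"ax":0,"ay":0,"az":0,"hand":0.9},{"x":0,"y":6.2,"z":-2.3,"ax":0,"ay":0,"az":0,"hand":0.9},{"x":0,"y":6.4,"z":-1.8,"ax":0,"ay":0,"az":0,"hand":0.9},{"x":0,"y":6.5,"z":-1.3,"ax":0,"ay":0,"az":0,"hand":0.9},{"x":0,"y":6.6,"z":-0.8,"ax":0,"ay":0,"az":0,"hand":0.9}]'
python3 - <<'E'
from h import *
s=state();delta((-88,58,235))
E
```

```text
time_s: 10.78
position: [0.4024, 0.1528, 0.3276]
tcp_rot: [-0.603, 3.082, -0.003]
ft_force: [6.0, -2.2, 1.2]
finger_gap: 0.011
gripper_force: 24.8
t 10.775 tcp(tumbler) [-87.7  61.4 237.6] F [ 6.  -2.2  1.2] M [-0.65 -0.97 -0.01] gap 11.0
tool shift mm [ 0.3 -3.4  2.6] turn deg [-0.11  0.06 -0.03]
```

```bash
python3 -m jog '[{"x":0,"y":6.7,"z":-0.3,"ax":0,"ay":0,"az":0,"hand":0.9},{"x":0,"y":6.7,"z":0.2,"ax":0,"ay":0,"az":0,"hand":0.9},{"x":0,"y":6.6,"z":0.8,"ax":0,"ay":0,"az":0,"hand":0.9},{"x":0,"y":6.5,"z":1.3,"ax":0,"ay":0,"az":0,"hand":0.9},{"x":0,"y":6.4,"z":1.8,"ax":0,"ay":0,"az":0,"hand":0.9},{"x":0,"y":6.3,"z":2.3,"ax":0,"ay":0,"az":0,"hand":0.9},{"x":0,"y":6.1,"z":2.8,"ax":0,"ay":0,"az":0,"hand":0.9},{"x":0,"y":5.8,"z":3.2,"ax":0,"ay":0,"az":0,"hand":0.9},{"x":0,"y":5.6,"z":3.7,"ax":0,"ay":0,"az":0,"hand":0.9},{"x":0,"y":5.3,"z":4.1,"ax":0,"ay":0,"az":0,"hand":0.9}]'
python3 - <<'E'
from h import *
s=state();delta((-88,119.6,216.5))
E
```

```text
time_s: 12.02
position: [0.3784, 0.211, 0.3068]
tcp_rot: [0.605, -3.082, 0.0]
ft_force: [2.1, -3.3, 1.8]
finger_gap: 0.0112
gripper_force: 23.6
t 12.025 tcp(tumbler) [-88.  124.2 216.8] F [ 2.1 -3.3  1.8] M [-0.69 -0.41 -0.03] gap 11.2
tool shift mm [ 0.  -4.6  0.3] turn deg [-0.01 -0.02  0.03]
```

```bash
python3 -m jog '[{"x":0,"y":4.5,"z":4.9,"ax":0,"ay":0,"az":0,"hand":0.9},{"x":0,"y":4.2,"z":5.2,"ax":0,"ay":0,"az":0,"hand":0.9},{"x":0,"y":3.7,"z":5.5,"ax":0,"ay":0,"az":0,"hand":0.9},{"x":0,"y":3.3,"z":5.8,"ax":0,"ay":0,"az":0,"hand":0.9},{"x":0,"y":2.8,"z":6.0,"ax":0,"ay":0,"az":0,"hand":0.9},{"x":0,"y":2.4,"z":6.2,"ax":0,"ay":0,"az":0,"hand":0.9},{"x":0,"y":1.9,"z":6.4,"ax":0,"ay":0,"az":0,"hand":0.9},{"x":0,"y":1.4,"z":6.5,"ax":0,"ay":0,"az":0,"hand":0.9},{"x":0,"y":0,"z":0,"ax":0,"ay":0,"az":0,"hand":0.9}]' 30
python3 - <<'E'
from h import *
s=state();delta((-88,149,170))
E
```

```text
time_s: 13.15
position: [0.3692, 0.2336, 0.26]
tcp_rot: [0.606, -3.082, -0.002]
ft_force: [-2.3, 5.8, -1.2]
finger_gap: 0.0108
gripper_force: 31.8
t 13.15 tcp(tumbler) [-88.  148.7 170. ] F [-2.3  5.8 -1.2] M [0.7  0.21 0.02] gap 10.8
tool shift mm [-0.   0.3 -0. ] turn deg [ 0.07 -0.03  0.06]
```

```bash
python3 -m jog '[{"x":0,"y":0,"z":2,"ax":0,"ay":0,"az":0,"hand":0.9},{"x":0,"y":0,"z":2,"ax":0,"ay":0,"az":0,"hand":0.9},{"x":0,"y":0,"z":1,"ax":0,"ay":0,"az":0,"hand":0.9},{"x":0,"y":0,"z":0,"ax":0,"ay":0,"az":0,"hand":0.9}]'
python3 - <<'E'
from h import *
delta((-88,149,166))
E
python3 -m jog '[{"x":0,"y":0,"z":1.5,"ax":0,"ay":0,"az":0,"hand":0.9},{"x":0,"y":0,"z":1.5,"ax":0,"ay":0,"az":0,"hand":0.9},{"x":0,"y":0,"z":0,"ax":0,"ay":0,"az":0,"hand":0.9}]'
python3 - <<'E'
from h import *
s=state();delta((-88,149,166))
z=np.load("pics/w2.npz")
E
```

```text
time_s: 13.65
position: [0.3689, 0.2342, 0.2559]
tcp_rot: [0.606, -3.082, -0.005]
ft_force: [-6.6, 10.2, 4.5]
finger_gap: 0.0108
gripper_force: 32.6
t 13.65 tcp(tumbler) [-88.  149.4 165.9] F [-6.6 10.2  4.5] M [ 1.72  1.06 -0.06] gap 10.8
tool shift mm [-0.  -0.4 -0.1] turn deg [0.18 0.   0.09]
time_s: 14.02
position: [0.369, 0.2343, 0.2555]
tcp_rot: [-0.606, 3.081, 0.006]
ft_force: [-14.9, 7.2, 26.6]
finger_gap: 0.011
gripper_force: 34.6
t 14.025 tcp(tumbler) [-87.9 149.4 165.5] F [-14.9   7.2  26.6] M [ 1.13  2.36 -0.  ] gap 11.0
tool shift mm [ 0.1 -0.4 -0.5] turn deg [0.2  0.15 0.1 ]
```

```bash
python3 -m jog '[{"x":0,"y":0,"z":0,"ax":0,"ay":0,"az":0,"hand":0.5},{"x":0,"y":0,"z":0,"ax":0,"ay":0,"az":0,"hand":0.3},{"x":0,"y":0,"z":0,"ax":0,"ay":0,"az":0,"hand":0.3},{"x":0,"y":0,"z":-30,"ax":0,"ay":0,"az":0,"hand":0.3},{"x":0,"y":0,"z":-30,"ax":0,"ay":0,"az":0,"hand":0.3},{"x":0,"y":0,"z":-30,"ax":0,"ay":0,"az":0,"hand":0.3},{"x":-22,"y":-37,"z":0,"ax":0,"ay":0,"az":0,"hand":0.3},{"x":-22,"y":-37,"z":0,"ax":0,"ay":0,"az":0,"hand":0.3},{"x":-22,"y":-37,"z":0,"ax":0,"ay":0,"az":0,"hand":0.3},{"x":-22,"y":-38,"z":0,"ax":0,"ay":0,"az":0,"hand":0.3},{"x":0,"y":0,"z":0,"ax":0,"ay":0,"az":0,"hand":0.3}]'
python3 - <<'E'
from h import *
s=state();delta((0,0,125))
w=snapshot("wrist");a=snapshot("scene");b=snapshot("side")
for n,im in(("w6",w),("sc6",a),("si6",b)):cv2.imwrite(f"pics/{n}.png",im)
np.savez("pics/w6.npz",p=s['position'],r=s['tcp_rot'])
for n,im,bx in(('scene',a,(270,212,306,242)),('side',b,(230,225,265,250))):
    m,st,c=blob(im,(5,110,60),(22,255,255),bx);print(n,'handle',st,c)
    o=cv2.imread(f"pics/{n}.png")
    pb=(325,215,385,275) if n=='scene' else (285,228,345,288)
    print('pot diff',np.abs(o[pb[1]:pb[3],pb[0]:pb[2]].astype(int)-im[pb[1]:pb[3],pb[0]:pb[2]]).mean())
cv2.imwrite("pics/v6.png",np.hstack([cv2.resize(w,(400,300)),cv2.resize(a[180:405,240:540],(400,300))]))
E
```

```text
time_s: 15.4
position: [0.5087, 0.1268, 0.3415]
tcp_rot: [0.6, -3.082, 0.0]
ft_force: [1.0, -0.1, 0.8]
finger_gap: 0.0595
gripper_force: 0.0
t 15.4 tcp(tumbler) [  0.9  -2.9 251.5] F [ 1.  -0.1  0.8] M [-0.02  0.02  0.02] gap 59.5
tool shift mm [  0.6   2.9 126.5] turn deg [ 0.01 -0.12 -0.13]
scene handle [276 219  25  16 198] [287.96464646 226.57575758]
pot diff 4.033518518518519
side handle [234 230  26  15 203] [246.49261084 236.89655172]
pot diff 3.074537037037037
```

View pics/v6.png

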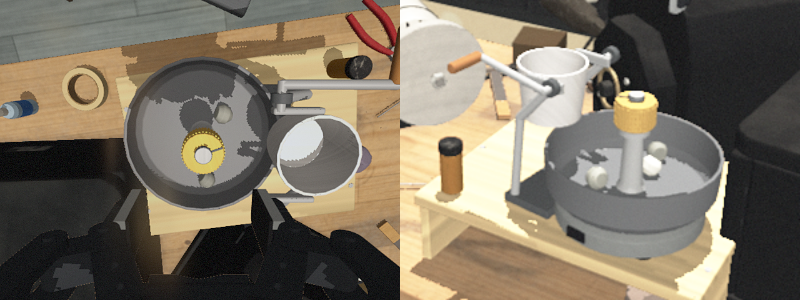

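The pot is empty and upright: the handle blob is within 0.1 px of its first position. The three stones lie in the bowl, and the cap sits below the open fingers with its line to the upper right.

```bash
python3 -m jog '[{"x":0.6,"y":2.9,"z":10,"ax":0,"ay":0,"az":0,"hand":0.3},{"x":0,"y":0,"z":35,"ax":0,"ay":0,"az":0,"hand":0.3},{"x":0,"y":0,"z":30,"ax":0,"ay":0,"az":0,"hand":0.3},{"x":0,"y":0,"z":25,"ax":0,"ay":0,"az":0,"hand":0.3},{"x":0,"y":0,"z":20,"ax":0,"ay":0,"az":0,"hand":0.3},{"x":0,"y":0,"z":7.5,"ax":0,"ay":0,"az":0,"hand":0.3},{"x":0,"y":0,"z":0,"ax":0,"ay":0,"az":0,"hand":0.3}]'
python3 - <<'E'
from h import *
delta((0,0,124))
E
python3 -m jog '[{"x":0,"y":0,"z":0,"ax":0,"ay":0,"az":0,"hand":0.7},{"x":0,"y":0,"z":0,"ax":0,"ay":0,"az":0,"hand":0.7},{"x":0,"y":0,"z":0,"ax":0,"ay":0,"az":0,"hand":0.7},{"x":0,"y":0,"z":0,"ax":0,"ay":0,"az":0,"hand":0.7}]' 40
python3 - <<'E'
from h import *
s=state();delta((0,0,124));print(s['joint_positions'][5],s['gripper_force'])
E
```

```text
time_s: 16.42
position: [0.5055, 0.131, 0.2153]
tcp_rot: [-0.605, 3.083, 0.0]
ft_force: [0.2, 1.0, 0.1]
finger_gap: 0.0597
gripper_force: 0.0
t 16.425 tcp(tumbler) [ -0.5   2.3 125.3] F [0.2 1.  0.1] M [-0.04  0.03 -0.01] gap 59.7
tool shift mm [-0.5 -2.3  1.3] turn deg [0.   0.   0.04]
time_s: 16.92
position: [0.5063, 0.1301, 0.2167]
tcp_rot: [-0.603, 3.081, -0.003]
ft_force: [1.5, -8.3, 4.9]
finger_gap: 0.0389
gripper_force: 40.2
t 16.925 tcp(tumbler) [-1.000e-01  1.100e+00  1.267e+02] F [ 1.5 -8.3  4.9] M [-1.17 -0.22  0.03] gap 38.9
tool shift mm [-0.1 -1.1  2.7] turn deg [-0.12  0.11 -0.02]
-1.7538162625605123 40.21307408809662
```

```bash
python3 -m jog '[{"x":0,"y":-1,"z":0,"ax":0,"ay":0,"az":0,"hand":0.7},{"x":0,"y":-0.8,"z":-0.5,"ax":0,"ay":0,"az":0,"hand":0.7},{"x":0,"y":0,"z":0.2,"ax":0,"ay":0,"az":9,"hand":0.7},{"x":0,"y":0,"z":0.2,"ax":0,"ay":0,"az":9,"hand":0.7},{"x":0,"y":0,"z":0.2,"ax":0,"ay":0,"az":9,"hand":0.7},{"x":0,"y":0,"z":0.2,"ax":0,"ay":0,"az":9,"hand":0.7},{"x":0,"y":0,"z":0.2,"ax":0,"ay":0,"az":9,"hand":0.7},{"x":0,"y":0,"z":0.2,"ax":0,"ay":0,"az":9,"hand":0.7},{"x":0,"y":0,"z":0.2,"ax":0,"ay":0,"az":9,"hand":0.7},{"x":0,"y":0,"z":0.2,"ax":0,"ay":0,"az":9,"hand":0.7},{"x":0,"y":0,"z":0.2,"ax":0,"ay":0,"az":9,"hand":0.7}]'
cat >> h.py <<'E'
def rep():
    s=state();R=Ro.from_rotvec(s['tcp_rot']).as_matrix();print('t',s['time_s'],'tcp',W2T(s['position']).round(1),'F',np.round(RT.T@s['ft_force'],1),'M',np.round(s['torque'],3),'yaw',np.degrees(np.arctan2(R[1,0],R[0,0])).round(1),'j6',round(s['joint_positions'][5],3),'eff6',round(s['joint_efforts'][5],3),'g',s['gripper_force'])
    return s
E
python3 - <<'E'
from h import *
s=rep();np.savez("pics/w7.npz",p=s['position'],r=s['tcp_rot']);cv2.imwrite("pics/w7.png",snapshot("wrist"))
E
```

```text
time_s: 18.3
position: [0.5066, 0.1305, 0.215]
tcp_rot: [-1.548, -2.734, -0.006]
ft_force: [0.6, 11.8, 2.0]
finger_gap: 0.0391
gripper_force: 40.2
t 18.3 tcp [  0.4   1.4 125. ] F [ 5.  10.7  2. ] M [ 1.983 -0.207  0.066] yaw 121.0 j6 -0.338 eff6 -3.286 g 40.20628094673157
```

```bash
python3 -c "
import cv2;a=cv2.imread('pics/w7.png');b=cv2.imread('pics/w6.png');import numpy as np
cv2.imwrite('pics/v7.png',np.hstack([cv2.resize(a[280:480,200:440],(480,400)),cv2.resize(b[200:300,260:380],(320,400))[:,:320]]))"
```

```text
(no output)
```

View pics/v7.png

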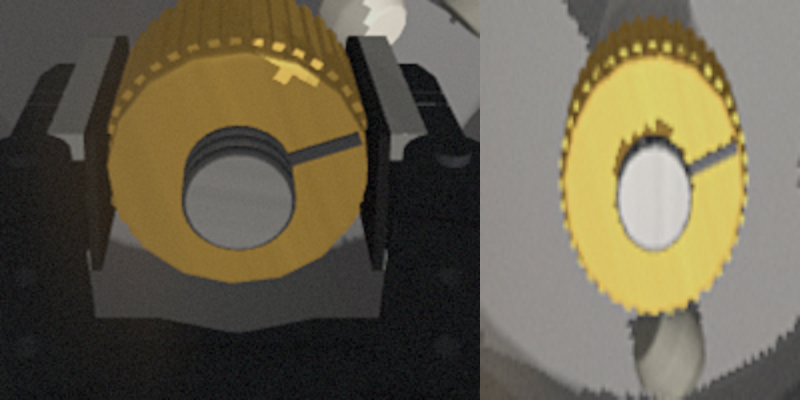

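The dark line turns with the jaws (at (325,150) in the left crop), so the nut is following. I'll continue in small bursts, watching the torque.

```bash
python3 -m jog '[{"x":1,"y":0.4,"z":0,"ax":0,"ay":0,"az":0,"hand":0.7},{"x":0,"y":0,"z":0.2,"ax":0,"ay":0,"az":9,"hand":0.7},{"x":0,"y":0,"z":0.2,"ax":0,"ay":0,"az":9,"hand":0.7},{"x":0,"y":0,"z":0.2,"ax":0,"ay":0,"az":6,"hand":0.7},{"x":0,"y":0,"z":0,"ax":0,"ay":0,"az":0,"hand":0.7}]' >/dev/null
python3 -c "from h import *;rep()"
python3 -m jog '[{"x":0,"y":0,"z":0.1,"ax":0,"ay":0,"az":6,"hand":0.7},{"x":0,"y":0,"z":0.1,"ax":0,"ay":0,"az":6,"hand":0.7},{"x":0,"y":0,"z":0,"ax":0,"ay":0,"az":0,"hand":0.7}]' >/dev/null
python3 -c "from h import *;rep()"
```

```text
t 18.975 tcp [  0.6   1.5 124.4] F [4.5 3.1 3.9] M [ 0.794 -0.722 -0.073] yaw 97.1 j6 0.079 eff6 1.189 g 40.40256142616272
t 19.35 tcp [  0.6   1.3 124.3] F [6.4 0.9 2.7] M [ 0.385 -0.836  0.739] yaw 85.2 j6 0.288 eff6 1.92 g 40.465630888938904
```

```bash
python3 -m jog '[{"x":0,"y":0.5,"z":0,"ax":0,"ay":0,"az":3,"hand":0.7},{"x":0,"y":0,"z":0,"ax":0,"ay":0,"az":0,"hand":0.7}]' >/dev/null
python3 -c "
from h import *
s=rep();cv2.imwrite('pics/w8.png',snapshot('wrist'))
def line(n):
    im=cv2.imread(n)[280:480,200:440];h=cv2.cvtColor(im,cv2.COLOR_BGR2HSV)
    # yellow top ; dark pixels in ring around stud
    cx,cy=119,96;out=[]
    g=h[...,2].astype(float)
    best=[]
    for a in np.arange(-60,40,.5):
        v=[g[int(round(cy+(r*np.sin(np.radians(a)))-12*0)),int(round(cx+r*np.cos(np.radians(a))))] for r in np.arange(36,52,1)]
        best.append((np.mean(v),a))
    b=np.array(best);w=b[:,0]<b[:,0].min()+25;print(n,b[:,0].min(),b[w,1].mean())
line('pics/w7.png');line('pics/w8.png')"
```

```text
t 19.6 tcp [  0.5   0.8 124.2] F [-0.8 -2.3  6.3] M [-0.403  0.102  1.118] yaw 82.2 j6 0.339 eff6 1.731 g 40.719764828681946
pics/w7.png 56.875 -27.75
pics/w8.png 56.4375 -38.5
```

```bash
cat >> h.py <<'E'
def lineang(im,p,r,ztop,c=(0,0)):
    m=camera_model('wrist');T=np.array(m['tool_from_camera']);R=Ro.from_rotvec(r).as_matrix()
    g=cv2.cvtColor(im,cv2.COLOR_BGR2HSV)[...,2].astype(np.float32);A=np.arange(0,360,.5);rr=np.arange(12,17,.5)
    a,q=np.meshgrid(np.radians(A),rr);P=np.stack([c[0]+q*np.cos(a),c[1]+q*np.sin(a),np.full_like(a,ztop)],-1).reshape(-1,3)
    W=B+(P/1000)@RT.T;t=(W-p)@R;k=(t-T[:3,3])@T[:3,:3]
    u=(k[:,0]/k[:,2]*m['fx']+m['cx']).astype(np.float32).reshape(a.shape);v=(k[:,1]/k[:,2]*m['fy']+m['cy']).astype(np.float32).reshape(a.shape)
    s=np.median(cv2.remap(g,u,v,cv2.INTER_LINEAR),0)
    d=np.clip(np.median(s)*.75-s,0,None)
    # strongest run
    i=np.argmax(cv2.blur(np.tile(d,3)[None],(15,1))[0][len(A):2*len(A)]);w=np.arange(-16,17);ww=d[(i+w)%len(A)]
    return A[i]+.5*(ww@w)/ww.sum(), np.median(s), ww.max(), (d>0).mean()
E
python3 - <<'E'
from h import *
for n,zt in(('w2',139),('w6',139),('w7',137.5),('w8',136.2)):
    im=cv2.imread(f'pics/{n}.png')
    if n=='w8': s=state();p,r=s['position'],s['tcp_rot']
    else: z=np.load(f'pics/{n}.npz');p,r=z['p'],z['r']
    print(n,[np.round(lineang(im,p,r,zt,c),1).tolist() for c in((0,0),(.5,1.3))])
E
```

```text
w2 [[110.1, 206.5, 68.5, 0.1], [113.6, 206.8, 83.1, 0.1]]
w6 [[104.3, 218.7, 55.6, 0.0], [108.0, 218.7, 55.9, 0.0]]
w7 [[29.1, 138.9, 49.6, 0.0], [25.4, 138.8, 50.8, 0.0]]
w8 [[0.6, 139.8, 48.3, 0.0], [355.4, 139.4, 48.3, 0.0]]
```

```bash
python3 -m jog '[{"x":0,"y":0,"z":0,"ax":0,"ay":0,"az":4,"hand":0.7},{"x":0,"y":0,"z":0,"ax":0,"ay":0,"az":4,"hand":0.7},{"x":0,"y":0,"z":0,"ax":0,"ay":0,"az":0,"hand":0.7}]' >/dev/null
python3 -c "
from h import *
s=rep();im=snapshot('wrist');cv2.imwrite('pics/w9.png',im)
for c in((0,0),(.5,1.3)):print(np.round(lineang(im,s['position'],s['tcp_rot'],136.1,c),1))"
```

```text
t 20.025 tcp [  0.6   1.1 124. ] F [ 2.1 -0.   6.9] M [ 0.153 -0.225  0.94 ] yaw 74.3 j6 0.478 eff6 1.892 g 40.91126561164856
[  0.7 141.8  47.2   0. ]
[355.3 141.3  46.5   0. ]
```

The line stayed at 355.3° while the jaws turned 8° more against about 1 N m, so the nut is bottomed. Now I back it off by 90°.

```bash
python3 -m jog '[{"x":0,"y":0,"z":-0.3,"ax":0,"ay":0,"az":-5,"hand":0.7},{"x":0,"y":0,"z":-0.3,"ax":0,"ay":0,"az":-9,"hand":0.7},{"x":0,"y":0,"z":-0.3,"ax":0,"ay":0,"az":-9,"hand":0.7},{"x":0,"y":0,"z":-0.3,"ax":0,"ay":0,"az":-9,"hand":0.7},{"x":0,"y":0,"z":-0.3,"ax":0,"ay":0,"az":-9,"hand":0.7},{"x":0,"y":0,"z":-0.3,"ax":0,"ay":0,"az":-9,"hand":0.7},{"x":0,"y":0,"z":-0.3,"ax":0,"ay":0,"az":-9,"hand":0.7},{"x":0,"y":0,"z":-0.2,"ax":0,"ay":0,"az":-9,"hand":0.7},{"x":0,"y":0,"z":-0.2,"ax":0,"ay":0,"az":-9,"hand":0.7},{"x":0,"y":0,"z":-0.2,"ax":0,"ay":0,"az":-9,"hand":0.7},{"x":0,"y":0,"z":-0.2,"ax":0,"ay":0,"az":-4,"hand":0.7},{"x":0,"y":0,"z":0,"ax":0,"ay":0,"az":0,"hand":0.7}]' 50 >/dev/null
python3 -c "
from h import *
s=rep();im=snapshot('wrist');cv2.imwrite('pics/w10.png',im)
for c in((0,0),(.5,1.3)):print(np.round(lineang(im,s['position'],s['tcp_rot'],138,c),1))
p=s['position'];c=W2T(p)[:2];print('tcp-centred',lineang(im,p,s['tcp_rot'],138,c))
E=cv2.Canny(cv2.imread('pics/w10.png'),50,120)
def tl(n):
    im=cv2.imread(n)[280:480,200:440];g=cv2.cvtColor(im,cv2.COLOR_BGR2HSV)[...,2].astype(float)
    b=[(np.mean([g[int(round(96+r*np.sin(a))),int(round(119+r*np.cos(a)))] for r in range(36,52)]),np.degrees(a)) for a in np.radians(np.arange(-80,40,.5))]
    b=np.array(b);w=np.clip(b[:,0].min()+25-b[:,0],0,None);return (w@b[:,1])/w.sum()
print([round(tl(f'pics/w{k}.png'),1) for k in(7,8,9,10)])"
```

```text
t 21.575 tcp [  0.4   1.1 126.2] F [2.2 0.5 1. ] M [ 0.227 -0.344  0.002] yaw 164.2 j6 -1.093 eff6 -1.066 g 50.07804036140442
[ 86.3 142.4  51.5   0. ]
[ 88.  142.4  49.    0. ]
tcp-centred (np.float64(87.41319376208261), np.float32(142.48486), np.float32(50.338257), np.float64(0.02638888888888889))
[np.float64(-28.0), np.float64(-38.4), np.float64(-44.1), np.float64(-42.8)]
```

```bash
python3 -c "
from h import *
rep();print(finish_job())"
```

```text
t 21.625 tcp [  0.3   1.1 126.1] F [ 1.7 -0.3  1.1] M [ 0.197 -0.369  0.023] yaw 164.2 j6 -1.092 eff6 -0.425 g 50.07993757724762
the job is handed in; nothing more can be done
None
```

I handed the job in at 21.6 s: all three stones are in the bowl, the pot is back upright at its stop, and the nut was bottomed, backed off about 90° and is still gripped at 50 N.

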